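# Clear down the pot-sealing station

## Robot

A 6-joint arm with a two-finger parallel gripper is mounted at the origin on the work surface. World frame = base frame: x ahead of the robot, y to its left, z up, the work surface at z = 0. Lengths are in m, angles in rad, forces in N, time in s.
With the tool pointing down it reaches from about 0.25 to 0.775 m from the base axis. Payload 4 kg.
Tool frame: the origin (TCP) lies midway between the tips of the shut fingers; the grasp point (between the pads) lies 19 mm behind it (robot.grasp_offset is the distance from the TCP to the grasp point, in m); z points along the fingers, y is the direction in which the jaws open and shut (so a half turn about z gives the same grasp; the last joint's range is limited). The gripper opens to 94 mm and grips with 3 to 60 N. Pads are 16 mm wide; open, the fingers measure 119 mm over their backs; the gripper's body (75 mm by 177 mm) begins 78 mm behind the grasp point.
Start: joints at [1.137, 0.087, 1.371, -0, 1.684, -0.103], TCP at [0.179, 0.52, 0.206] pointing down, gripper open.
Joint ranges: [-3.1, 3.1], [-0.76, 2.03], [0.27, 2.55], [-1.08, 4.22], [0.17, 2.65], [-2.57, 2.57]. Speed limits (rad/s): [2.79, 2.79, 3.14, 3.14, 3.14, 3.14].

## Interface

Orientations are given as [roll, pitch, yaw] about the fixed x, y, z axes, in that order (R = Rz(yaw) Ry(pitch) Rx(roll)).
In Python, from bench import status, viewer, order, robot gives the robot as it stands. The module is installed in compiled form; this text tells all that it offers.
- The arm moves only by the tool move_arm, never from a script. Its argument "targets" is a list of rows, each a list of 3 entries, a list of its own where there are three numbers: the shift along the tool's x, y, z in mm, then the turn, a rotation vector about the tool's x, y, z in degrees, then the opening, from -1 (shut) to 1 (fully open). A call has 1 to 20 rows; each row is the pose to reach, as a shift and turn from the pose commanded when the call began, along the tool's axes at that moment; what a row does not reach only later rows make up. A row lasts 1/8 s, in which the tool goes at most 62.5 mm and 10.7 degrees, less where a joint would pass 70% of its speed; a pose out of reach is approached as far as the arm can. A call with a gripper value outside its range is refused whole. The fingers move at their own pace and stop on an object; the grip force is fixed at half the most. Time passes only in rows, so rows that repeat a pose let the fingers close. It gives the time, the measured TCP pose, the force and the opening at its end, in the units of the state.
- status.get_obs(): the state, without advancing time (a new reading comes with each control period).
- viewer.snapshot(name): name is "side" or "top" or "wrist"; returns the picture (384x512x3 uint8, red, green, blue); there is no depth.
- viewer.camera_model(name): a dict with "K" (3x3 intrinsics, pixels), "D" ([k1, k2, p1, p2, k3] as OpenCV has them; the pictures are not rectified), "xyz" and "attitude" of the camera in the world; the wrist camera has in their place "T_tool_cam" (4x4, takes a point from camera to tool coordinates, whose origin is the TCP and whose axes are the flange's). Camera axes: x right, y up, looking along -z (the intrinsics and any distortion apply to the point x, -y, -z); pixel columns grow to the right and rows downward; lengths in m; the calibration is good to about 2 mm. A picture is of the moment at which its call begins: read the wrist's pose just before it. camera_model takes no time and is no camera call.
- order.close_job(): hands the job in, once; it reports no verdict.
The state is a dict: "time": time; "joint_positions": joint angles; "qvel": joint speeds; "joint_torque": joint torques, N m; "tool_pos": TCP position; "ee_rot": TCP orientation; "wrist_force": force on the tool from outside, world axes, zero at the start; "wrist_torque": the same for the moment, N m; "width": finger opening in m.
Only numpy, scipy, OpenCV 4.12 (cv2) and the standard library are available. Lean on these libraries where they do the work, as an engineer would, in place of code of your own. Each camera call takes 0.05 s, during which the arm holds its last target. There are 200 camera calls.

## Task

The packing run is over, so clear the station: lift every sealed pot out of the sealer's die and stand it upright on the tan tray, side by side, and take every washed cutting board from the rack and lean it against the steel upstand to drain, side by side and square to it, each with its bottom end on the counter right up against the inside of the stop bar and its upper part tilted back onto the upstand. Leave the bottle, the bowl and the jar where they are.

Things in the scene. Friction and masses are not known exactly. Their poses are not given: they have to be found in the camera images.
- station: Fixed draining place: a low stainless upstand (360 mm long, 110 high, 14 thick) and before it, parallel, a stop bar (360 mm long, 20 high, 12 deep) on the counter. Origin: mid-length of the bar, at its face towards the upstand, counter height. x points level from bar to upstand, y along both, z up. Upstand face at x = 55 mm: a 55 mm wide channel for the feet; the bar spans x = -12 to 0.
- rack: Grey plastic rack, fixed, 75 x 370 mm, between the robot and the stop bar, roughly parallel to it: a channel 15 mm wide along its y axis, its floor 6 mm and its side walls 32 mm above the counter; open at both ends. The washed boards stand in it in a row along y, at about -118, 0 and 118 mm. Origin on the counter under its middle, z up.
- die: Lower die of the pot sealer: a fixed aluminium block 200 x 180 x 30 mm with four open cavities 50 x 65 mm, 23 mm deep (floor 7 mm above the counter), centred at x = +-55, y = +-42.5 mm. Origin on the counter under its middle, z up. Pots in it stand 27 mm proud of its top.
- tray: Loose tan tray, 220 x 210 x 16 mm (x, y, z), floor and rims 6 mm thick, 0.7 kg. Origin at the middle of its underside, z up. Room for all the pots side by side.
- board1_center (a point): Centre of a white plastic cutting board, 12 mm thick (its x), 100 mm wide (its y), 200 mm long (its z, up as it stands in the rack), about 0.22 kg. May be absent.
- board1_foot (a point): Middle of the same board's bottom end face, 100 mm below its centre along its own z.
- board2_center (a point): Centre of a white plastic cutting board, 12 mm thick (its x), 100 mm wide (its y), 200 mm long (its z, up as it stands in the rack), about 0.22 kg. May be absent.
- board2_foot (a point): Middle of the same board's bottom end face, 100 mm below its centre along its own z.
- board3_center (a point): Centre of a white plastic cutting board, 12 mm thick (its x), 100 mm wide (its y), 200 mm long (its z, up as it stands in the rack), about 0.22 kg. May be absent.
- board3_foot (a point): Middle of the same board's bottom end face, 100 mm below its centre along its own z.
- pot1_center (a point): Centre of a sealed oblong sauce pot, white with a brown-filled top, 45 mm wide (its x) by 60 mm long (its y), 50 mm high (z up), stiff, straight-sided, about 0.18 kg. May be absent.
- pot2_center (a point): Centre of a sealed oblong sauce pot, white with a brown-filled top, 45 mm wide (its x) by 60 mm long (its y), 50 mm high (z up), stiff, straight-sided, about 0.18 kg. May be absent.
- pot3_center (a point): Centre of a sealed oblong sauce pot, white with a brown-filled top, 45 mm wide (its x) by 60 mm long (its y), 50 mm high (z up), stiff, straight-sided, about 0.18 kg. May be absent.
- pot4_center (a point): Centre of a sealed oblong sauce pot, white with a brown-filled top, 45 mm wide (its x) by 60 mm long (its y), 50 mm high (z up), stiff, straight-sided, about 0.18 kg. May be absent.
- spray: Closed plastic bottle, 56 mm across, 170 mm high, a bystander. Origin in the middle of its underside.
- bowl: Empty white bowl, 120 mm across, 55 mm high, a bystander. Origin in the middle of its underside.
- jar: Glass jar with metal lid, 66 mm across, 90 mm high, a bystander. Origin in the middle of its underside.

How it is judged:
By the outcome, as a careful person would: the job done as asked, in the order asked, and still so for the second after the job is handed in, with the robot touching nothing.
Of board1, board2, board3 only 2 to 3 are there at a start; the rules pass over those that are not, and their reading is None.
Of pot1, pot2, pot3, pot4 only 3 to 4 are there at a start; the rules pass over those that are not, and their reading is None.
At some moment in a run one of tray, pot1, pot2, pot3, pot4 may be knocked a few centimetres aside while the robot is not near it.
Once in a run the grip may slacken for a moment while it holds something.
It also fails if it takes over 208 s, if anything falls off the work surface, if the arm or the gripper's body presses on something with over 40 N, if the wrist force passes 120 N, or if a joint passes its speed limit or range.

## Working session

There is one attempt and no reset: what is moved stays moved. The work goes in short steps, Python scripts to look and compute and a tool call to move; the robot and the scene stay as the last step left them, time stands still between calls to the robot, and variables do not carry over. Pictures are saved under pics/ and viewed, about 12 in all and at most 16, crops included, and the job is handed in when it is done.

Besides the shell and the picture viewer there is one more tool, called after ">>>" as a command line: name --argument value ..., lists and objects as JSON in quotes. move_arm: Moves the arm, as the interface text tells. Its arguments: {"type":"object","properties":{"targets":{"type":"array"}},"required":["targets"]}

```bash
mkdir -p pics; cat > h.py <<'E'
import numpy as np, cv2
from scipy.spatial.transform import Rotation as R
from bench import status, viewer, order, robot
def cam(name):
    m=viewer.camera_model(name); K=np.array(m["K"]); D=np.array(m["D"])
    if name=="wrist":
        o=status.get_obs(); T=np.array(m["T_tool_cam"]); Rt=R.from_euler('xyz',o["ee_rot"]).as_matrix()
        return K,D,np.array(o["tool_pos"])+Rt@T[:3,3],Rt@T[:3,:3]
    a=np.array(m["attitude"]); Rm=R.from_euler('xyz',a).as_matrix() if a.size==3 else a.reshape(3,3)
    return K,D,np.array(m["xyz"]),Rm
def cast(c,px,z):
    K,D,p,Rm=c
    u=cv2.undistortPoints(np.array(px,float).reshape(-1,1,2),K,D).reshape(-1,2)
    d=np.c_[u[:,0],-u[:,1],-np.ones(len(u))]@Rm.T
    return p+d*((z-p[2])/d[:,2])[:,None]
def proj(c,P):
    K,D,p,Rm=c
    q=(np.atleast_2d(P)-p)@Rm; q=q*[1,-1,-1]
    return cv2.projectPoints(q,np.zeros(3),np.zeros(3),K,D)[0].reshape(-1,2)
def snap(name,f):
    c=cam(name); im=np.array(viewer.snapshot(name)); cv2.imwrite(f"pics/{f}.png",im[:,:,::-1]); np.savez(f"pics/{f}.npz",im=im,K=c[0],D=c[1],p=c[2],R=c[3]); return c,im
def load(f):
    d=np.load(f"pics/{f}.npz"); return (d["K"],d["D"],d["p"],d["R"]),d["im"]
E
python3 - <<'E'
from h import *
for n in("top","side"): 
    c,im=snap(n,n+"0"); print(n,c[2],c[3].round(2).tolist(),c[0][0,0]); print(viewer.camera_model(n)["attitude"])
m=viewer.camera_model("wrist");print(m["T_tool_cam"],m["K"])
print(status.get_obs())
print(robot.grasp_offset)
a=cv2.imread("pics/top0.png");b=cv2.imread("pics/side0.png")
cv2.imwrite("pics/both.png",cv2.resize(np.vstack([a,b]),None,fx=.78,fy=.78))
E
```

```text
top [ 0.28801146 -0.06363168  1.41643416] [[0.07, 0.98, -0.21], [-1.0, 0.07, -0.02], [-0.01, 0.21, 0.98]] 453.93680115820666
[ 0.20764415  0.00531309 -1.50005433]
side [-0.0179626 -1.1810109  0.9811294] [[0.9, 0.24, -0.36], [-0.43, 0.52, -0.74], [0.01, 0.82, 0.57]] 474.2260153254205
[ 0.96325114 -0.01327688 -0.44810809]
[[-3.17640069e-04  9.65043803e-01  2.62088454e-01  7.50258438e-02]
 [ 9.99999760e-01  4.67920562e-04 -5.10987199e-04  7.30629591e-04]
 [-6.15761606e-04  2.62088229e-01 -9.65043720e-01 -1.80665044e-01]
 [ 0.00000000e+00  0.00000000e+00  0.00000000e+00  1.00000000e+00]] [[300.5488893    0.         257.51380591]
 [  0.         300.5488893  183.81414044]
 [  0.           0.           1.        ]]
{'time': 0.1, 'joint_positions': array([ 1.13690344e+00,  8.78840162e-02,  1.37206755e+00, -3.00000086e-05,
        1.68360119e+00, -1.03096253e-01]), 'qvel': array([ 0.00035854, -0.00177312, -0.00317617, -0.00142994,  0.00209892,
       -0.00153233]), 'joint_torque': array([ 1.81111111e-03, -3.41252339e+01, -3.03301585e+01,  7.18577136e-02,
        3.04229278e-02, -8.74097645e-05]), 'tool_pos': array([0.17844566, 0.51973486, 0.20443767]), 'ee_rot': array([-3.13963988e+00, -1.72064267e-04,  2.81079251e+00]), 'wrist_force': array([ 0.03293526,  0.43361535, -0.43068052]), 'wrist_torque': array([ 0.02786851, -0.00938431, -0.02922223]), 'width': 0.09418180830831191}
0.0188
```

View pics/top0.png

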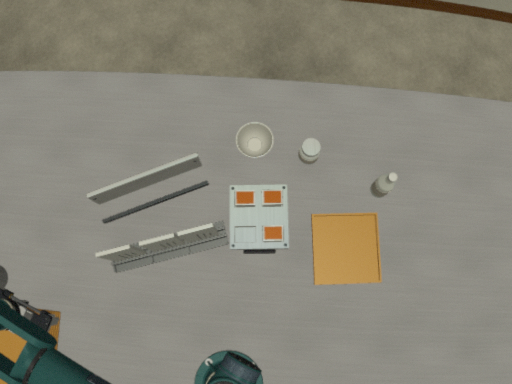

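View pics/side0.png

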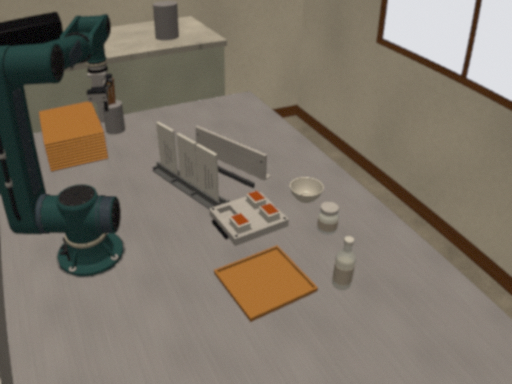

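Top view: three pots with orange tops at (245,198), (272,197) and (273,233), a die around (259,217), and a tan tray at (346,249). Three white boards stand in the rack, at about (100–225, 225–270). The dark bar runs (104,221)–(208,183) and the upstand (90,197)–(200,157).

```bash
python3 - <<'E'
from h import *
c,im=load("top0"); hsv=cv2.cvtColor(im,cv2.COLOR_RGB2HSV)
for px in[(245,198),(340,250),(259,217),(155,202),(140,183),(170,240),(170,250),(300,300)]: print(px,hsv[px[1],px[0]])
def blobs(m,z,amin,nm):
    cs,_=cv2.findContours(m.astype(np.uint8),cv2.RETR_EXTERNAL,cv2.CHAIN_APPROX_NONE)
    for k in cs:
        if cv2.contourArea(k)<amin: continue
        r=cv2.minAreaRect(k); b=cast(c,cv2.boxPoints(r),z); ctr=b.mean(0)
        e=[b[1]-b[0],b[2]-b[1]]
        print(nm,"px",np.round(r[0],1),"xy",ctr.round(4)[:2],"sizes",[round(float(np.linalg.norm(v)),4) for v in e],"yaw",[round(float(np.degrees(np.arctan2(v[1],v[0]))),1) for v in e])
H,S,V=[hsv[:,:,i].astype(int) for i in range(3)]
sub=np.zeros(H.shape,bool); sub[100:310,80:420]=1
blobs(sub&(S>150)&(H<13),.057,30,"pot")
blobs(sub&(S>120)&(H>=13)&(H<25),.012,500,"tray")
crop=im[140:285,80:300]; cv2.imwrite("pics/crop0.png",cv2.resize(crop,None,fx=3.6,fy=3.6,interpolation=cv2.INTER_CUBIC)[:,:,::-1])
E
```

```text
(245, 198) [ 13 201 170]
(340, 250) [ 18 143 186]
(259, 217) [ 60  14 188]
(155, 202) [75  7 70]
(140, 183) [27 26 97]
(170, 240) [ 33  21 108]
(170, 250) [ 50  21 109]
(300, 300) [ 22  19 144]
tray px [345.9 247.8] xy [ 0.4408 -0.3342] sizes [0.2145, 0.2211] yaw [-84.0, -176.3]
```

View pics/crop0.png

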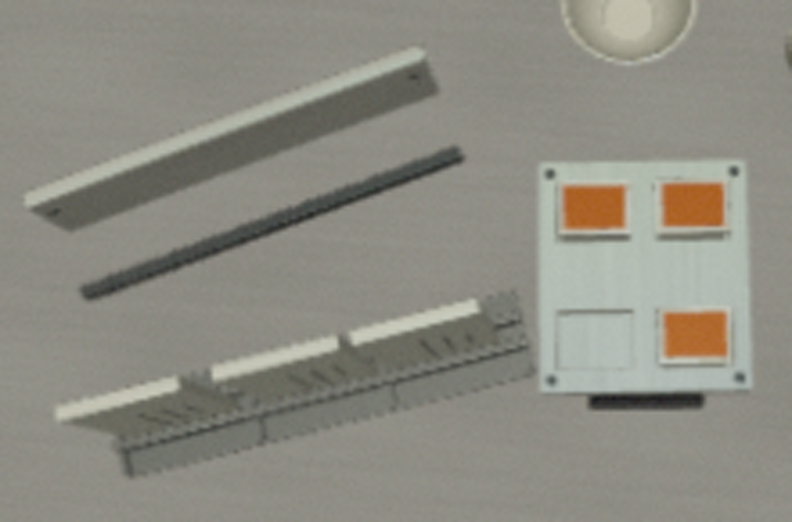

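```bash
cat > a.py <<'E'
from h import *
c,im=load("top0")
f=lambda L:[( (u+.5)/3.6-.5+80,(v+.5)/3.6-.5+140) for u,v in L]
def show(n,L,z):
    P=cast(c,f(L),z)[:,:2]; e=np.diff(P,axis=0); print(n,P.round(3).tolist(),"len",np.linalg.norm(e,axis=1).round(3),"yaw",np.degrees(np.arctan2(e[:,1],e[:,0])).round(1)); return P
P=show("die",[(541,163),(747,160),(751,388),(539,392)],.03); print(P.mean(0))
show("barInner",[(80,289),(457,146)],.02)
show("upFront",[(35,209),(427,57)],.11)
show("upBack",[(25,197),(418,46)],.11)
for n,L in dict(L=[(58,413),(180,384)],M=[(212,376),(339,343)],R=[(351,339),(479,306)]).items(): P=show("board"+n,L,.203);print(P.mean(0))
show("rackNearTop",[(118,447),(527,341)],.032)
show("rackNearBot",[(128,477),(533,369)],.0)
P=[show("pot",L,.057).mean(0) for L in ([(559,184),(631,184),(631,236),(559,236)],[(657,180),(728,180),(730,231),(659,233)],[(659,309),(729,309),(729,362),(659,364)])]; print(np.array(P).round(3))
hsv=cv2.cvtColor(im,cv2.COLOR_RGB2HSV);m=((hsv[:,:,0]>=12)&(hsv[:,:,0]<25)&(hsv[:,:,1]>110)).astype(np.uint8);m[:,:300]=0;m[:200]=0
k=max(cv2.findContours(m,0,2)[0],key=cv2.contourArea)
q=cv2.approxPolyDP(cv2.convexHull(k),8,True).reshape(-1,2); print(q.tolist()); Q=cast(c,q,.012)[:,:2];print(Q.round(3).tolist(),Q.mean(0),np.degrees(np.arctan2(*np.diff(Q,axis=0).T[::-1])))
E
python3 a.py
```

```text
die [[0.611, 0.042], [0.626, -0.137], [0.428, -0.152], [0.412, 0.027]] len [0.18  0.199 0.18 ] yaw [ -85.2 -175.8   95.1]
[ 0.51897509 -0.05509152]
barInner [[0.471, 0.442], [0.623, 0.118]] len [0.358] yaw [-64.9]
upFront [[0.524, 0.458], [0.677, 0.139]] len [0.354] yaw [-64.5]
upBack [[0.534, 0.468], [0.686, 0.147]] len [0.356] yaw [-64.7]
boardL [[0.351, 0.381], [0.381, 0.288]] len [0.098] yaw [-72.1]
[0.3661763  0.33418927]
boardM [[0.389, 0.264], [0.422, 0.169]] len [0.1] yaw [-71.]
[0.40542154 0.21638444]
boardR [[0.425, 0.16], [0.457, 0.066]] len [0.1] yaw [-71.2]
[0.44133486 0.11328657]
rackNearTop [[0.336, 0.386], [0.454, 0.041]] len [0.365] yaw [-71.]
rackNearBot [[0.311, 0.384], [0.434, 0.036]] len [0.369] yaw [-70.6]
pot [[0.587, 0.023], [0.591, -0.038], [0.546, -0.042], [0.542, 0.019]] len [0.061 0.045 0.061] yaw [ -86. -176.   94.]
pot [[0.597, -0.06], [0.601, -0.121], [0.557, -0.125], [0.551, -0.065]] len [0.061 0.044 0.06 ] yaw [ -86.  -174.5   95.6]
pot [[0.486, -0.069], [0.49, -0.128], [0.445, -0.131], [0.44, -0.073]] len [0.059 0.045 0.058] yaw [ -86.  -176.6   95.6]
[[ 0.567 -0.009]
 [ 0.576 -0.093]
 [ 0.465 -0.1  ]]
[[376, 213], [380, 281], [314, 283], [312, 214]]
[[0.556, -0.426], [0.343, -0.445], [0.325, -0.239], [0.539, -0.222]] [ 0.44086759 -0.33295895] [-175.08681852   94.90287033    4.49039757]
```

```bash
cat >> h.py <<'E'
def goal(x,y,z,yaw,tilt=0,o=None):
    """shift mm / rotvec deg from current tool pose; yaw in deg; tilt = lean of tool back towards jaw dir (deg) """
    o=o or status.get_obs(); p=np.array(o["tool_pos"]); Rt=R.from_euler('xyz',o["ee_rot"])
    T=R.from_euler('z',yaw,degrees=True)*R.from_euler('x',180,degrees=True)*R.from_euler('x',tilt,degrees=True)
    print("shift",(Rt.inv().apply(np.array([x,y,z])-p)*1000).round(1).tolist(),"turn",np.degrees((Rt.inv()*T).as_rotvec()).round(1).tolist(),"t",round(o["time"],2),"pos",p.round(4).tolist(),"w",round(o["width"],4),"F",np.round(o["wrist_force"],1).tolist())
E
python3 -c "
from h import *
goal(.51,-.055,.30,94.5)"
```

```text
shift [-500.2, -436.1, -94.8] turn [-0.1, 0.1, 66.5] t 0.1 pos [0.1784, 0.5197, 0.2044] w 0.0942 F [0.0, 0.4, -0.4]
```

>>> move_arm --targets '[[[0,0,-60],[0,0,0],1],[[0,0,-95],[0,0,0],1],[[-500,-436,-95],[0,0,66.5],1],[[-500,-436,-95],[0,0,66.5],1],[[-500,-436,-95],[0,0,66.5],1],[[-500,-436,-95],[0,0,66.5],1],[[-500,-436,-95],[0,0,66.5],1],[[-500,-436,-95],[0,0,66.5],1],[[-500,-436,-95],[0,0,66.5],1],[[-500,-436,-95],[0,0,66.5],1],[[-500,-436,-95],[0,0,66.5],1],[[-500,-436,-95],[0,0,66.5],1],[[-500,-436,-95],[0,0,66.5],1],[[-500,-436,-95],[0,0,66.5],1],[[-500,-436,-95],[0,0,66.5],1],[[-500,-436,-95],[0,0,66.5],1]]'

```text
time: 2.1
tool_pos: [0.5095, -0.0533, 0.3009]
ee_rot: [3.141, -0.0, 1.652]
wrist_force: [0.2, 0.2, 0.4]
width: 0.0939
```

```bash
cat > pots.py <<'E'
from h import *
import sys
def pots(c,im):
    hsv=cv2.cvtColor(im,cv2.COLOR_RGB2HSV);H,S,V=[hsv[:,:,i].astype(int) for i in range(3)]
    m=((H<15.)&(S>170)).astype(np.uint8); out=[]
    for k in cv2.findContours(m,0,2)[0]:
        if cv2.contourArea(k)<100: continue
        b=cv2.boxPoints(cv2.minAreaRect(k))
        for z in (.057,.056): 
            B=cast(c,b,z); ctr=B.mean(0)
            if ctr[1]>-.2: break
        e=[B[1]-B[0],B[2]-B[1]]
        print("blob area",cv2.contourArea(k),"px",b.mean(0).round(),"xy",ctr[:2].round(4),"sz",[round(float(np.linalg.norm(v)),3) for v in e],"yaw",[round(float(np.degrees(np.arctan2(v[1],v[0]))),1) for v in e])
if __name__=="__main__":
    c,im=snap("wrist",sys.argv[1]); print(c[2]); pots(c,im); print("top"); c,im=snap("top",sys.argv[1]+"t"); pots(c,im)
E
python3 pots.py w1; python3 -c "
from h import *
goal(.57,-.0085,.10,94.5)"
```

```text
[0.50464775 0.02293963 0.48154856]
blob area 628.5 px [301. 188.] xy [ 0.5785 -0.0933] sz [0.032, 0.046] yaw [4.7, -82.6]
blob area 552.5 px [225. 188.] xy [ 0.467  -0.1022] sz [0.031, 0.045] yaw [7.4, -83.8]
blob area 345.0 px [303. 130.] xy [ 0.5716 -0.009 ] sz [0.046, 0.028] yaw [92.1, 0.9]
top
shift [39.9, 63.7, 201.1] turn [0.1, 0.0, 0.2] t 2.2 pos [0.5096, -0.0534, 0.301] w 0.0943 F [0.4, 0.4, -0.1]
```

View pics/w1.png

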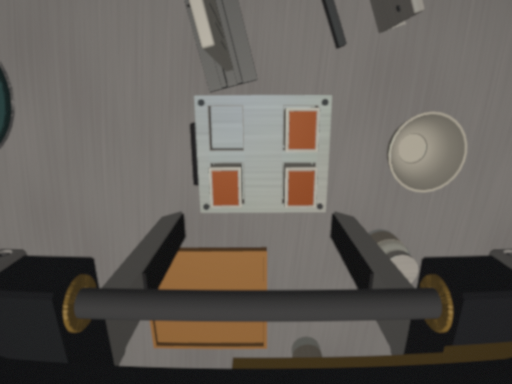

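The wrist view shows three pots in the die at px (303,130), (301,188) and (225,188), the same as the top-camera positions to within 3 mm. The near-left cavity is empty.

>>> move_arm --targets '[[[42,64,60],[0,0,0],1],[[42,64,150],[0,0,0],1],[[42,64,150],[0,0,0],1],[[42,64,200],[0,0,0],1],[[42,64,240],[0,0,0],1],[[42,64,256],[0,0,0],1],[[42,64,264],[0,0,0],1],[[42,64,264],[0,0,0],1],[[42,64,264],[0,0,0],1]]'

```text
time: 3.32
tool_pos: [0.5718, -0.0078, 0.0385]
ee_rot: [3.138, 0.001, 1.65]
wrist_force: [-0.5, -0.0, 0.4]
width: 0.0941
```

```bash
python3 -c "
from h import *
goal(.5715,-.009,.035,94.5)"
```

```text
shift [-1.2, -0.4, 3.5] turn [0.2, 0.0, 0.0] t 3.33 pos [0.5718, -0.0078, 0.0385] w 0.0941 F [-0.5, -0.0, 0.4]
```

>>> move_arm --targets '[[[-1,0,4],[0,0,0],1],[[-1,0,4],[0,0,0],-1],[[-1,0,4],[0,0,0],-1],[[-1,0,4],[0,0,0],-1],[[-1,0,4],[0,0,0],-1],[[-1,0,4],[0,0,0],-1],[[-1,0,4],[0,0,0],-1],[[-1,0,-20],[0,0,0],-1],[[-1,0,-50],[0,0,0],-1],[[-1,0,-90],[0,0,0],-1],[[-1,0,-110],[0,0,0],-1],[[-1,0,-110],[0,0,0],-1]]'

```text
time: 4.82
tool_pos: [0.5717, -0.0087, 0.1483]
ee_rot: [3.137, 0.001, 1.65]
wrist_force: [0.1, 0.5, -1.9]
width: 0.045
```

```bash
cat > tray.py <<'E'
from h import *
import sys
def tray(c,im,box=None):
    hsv=cv2.cvtColor(im,cv2.COLOR_RGB2HSV);m=((hsv[:,:,0]>=12)&(hsv[:,:,0]<25)&(hsv[:,:,1]>110)).astype(np.uint8);m[:,:290]=0;m[:190]=0;m[320:]=0
    k=max(cv2.findContours(m,0,2)[0],key=cv2.contourArea)
    q=cv2.approxPolyDP(cv2.convexHull(k),8,True).reshape(-1,2); Q=cast(c,q,.012)[:,:2]; ctr=(Q.max(0)+Q.min(0))/2
    x=Q[np.argsort(Q[:,0])]; d=np.diff(Q,axis=0); print("tray",Q.round(3).tolist(),"ctr",Q.mean(0).round(4),ctr.round(4),"yaw",(np.degrees(np.arctan2(d[:,1],d[:,0]))%90).round(1))
if __name__=="__main__":
    c,im=snap("top",sys.argv[1]); tray(c,im)
    hsv=cv2.cvtColor(im,cv2.COLOR_RGB2HSV);H,S=hsv[:,:,0].astype(int),hsv[:,:,1].astype(int)
    m=((H<16)&(S>165)).astype(np.uint8);m[:,:220]=0;m[320:]=0
    n,l,st,ce=cv2.connectedComponentsWithStats(m)
    for s,p in zip(st[1:],ce[1:]):
        if s[4]>40: print("pot?",s[4],p.round(1),"in die",cast(c,[p],.057)[0,:2].round(4),"on tray",cast(c,[p],.056)[0,:2].round(4))
E
python3 tray.py t1; python3 -c "
from h import *
th=np.radians(4.8);Rm=np.array([[np.cos(th),-np.sin(th)],[np.sin(th),np.cos(th)]])
for s in [(50,-45),(-50,-45),(50,45),(-50,45)]: print(s,(np.array([.441,-.333])+Rm@np.array(s)/1e3).round(4))
goal(.495,-.3737,.156,94.8)"
```

```text
tray [[0.556, -0.426], [0.343, -0.445], [0.325, -0.239], [0.539, -0.222]] ctr [ 0.4409 -0.333 ] [ 0.4407 -0.3333] yaw [4.9 4.9 4.5]
pot? 44 [411.5   3.1] in die [ 1.3233 -0.5529] on tray [ 1.3241 -0.5533]
pot? 82 [427.    3.8] in die [ 1.3294 -0.6122] on tray [ 1.3302 -0.6126]
pot? 247 [464.4   9.6] in die [ 1.3278 -0.7592] on tray [ 1.3285 -0.7597]
pot? 87 [502.4  16.7] in die [ 1.3259 -0.9181] on tray [ 1.3266 -0.9187]
pot? 150 [272.  196.5] in die [ 0.5771 -0.0918] on tray [ 0.5774 -0.0919]
pot? 156 [272.9 232.3] in die [ 0.4672 -0.1016] on tray [ 0.4673 -0.1016]
(50, -45) [ 0.4946 -0.3737]
(-50, -45) [ 0.3949 -0.382 ]
(50, 45) [ 0.4871 -0.284 ]
(-50, 45) [ 0.3874 -0.2923]
shift [-357.9, -104.3, -9.7] turn [0.0, 0.0, -0.3] t 4.88 pos [0.5706, -0.0086, 0.1463] w 0.0447 F [-1.5, 0.8, -2.6]
```

>>> move_arm --targets '[[[-180,-100,-10],[0,0,0],-1],[[-358,-204,-10],[0,0,0],-1],[[-358,-204,-10],[0,0,0],-1],[[-358,-204,-10],[0,0,0],-1],[[-358,-204,-10],[0,0,0],-1],[[-358,-204,-10],[0,0,0],-1],[[-358,-204,-10],[0,0,0],-1],[[-358,-204,-10],[0,0,0],-1],[[-358,-204,-10],[0,0,0],-1],[[-358,-204,-10],[0,0,0],-1],[[-358,-204,40],[0,0,0],-1],[[-358,-204,80],[0,0,0],-1],[[-358,-204,80],[0,0,0],-1],[[-358,-204,80],[0,0,0],-1]]'

```text
time: 6.62
tool_pos: [0.3967, -0.3819, 0.0682]
ee_rot: [3.14, 0.002, 1.651]
wrist_force: [0.7, -0.7, -1.3]
width: 0.0445
```

```bash
python3 tray.py t2 | grep -v 1.3; python3 -c "
from h import *
c,im=load('top0'); print('spray',cast(c,[(393,177)],.165),cast(c,[(381,189)],.03),'bowl',cast(c,[(255,141)],.05),'jar',cast(c,[(311,144)],.09))
goal(.395,-.382,.0345,94.8)"
```

```text
tray [[0.556, -0.426], [0.439, -0.381], [0.325, -0.239], [0.539, -0.222]] ctr [ 0.4649 -0.317 ] [ 0.4407 -0.3242] yaw [68.9 38.6  4.5]
pot? 150 [272.  196.5] in die [ 0.5771 -0.0918] on tray [ 0.5774 -0.0919]
pot? 156 [273.  232.3] in die [ 0.4673 -0.1018] on tray [ 0.4674 -0.1018]
spray [[ 0.63608008 -0.43586359  0.165     ]] [[ 0.63129879 -0.43684128  0.03      ]] bowl [[ 0.75415602 -0.02721742  0.05      ]] jar [[ 0.74319315 -0.20077154  0.09      ]]
shift [0.8, -2.0, 34.5] turn [0.2, 0.2, -0.2] t 6.67 pos [0.3969, -0.3825, 0.069] w 0.045 F [0.6, -1.2, -1.6]
```

>>> move_arm --targets '[[[0,-2,20],[0,0,0],-1],[[0,-2,28],[0,0,0],-1],[[0,-2,32],[0,0,0],-1],[[0,-2,34],[0,0,0],-1],[[0,-2,34],[0,0,0],-1],[[0,-2,34],[0,0,0],-1],[[0,-2,34],[0,0,0],1],[[0,-2,34],[0,0,0],1],[[0,-2,34],[0,0,0],1],[[0,-2,34],[0,0,0],1],[[0,-2,-20],[0,0,0],1],[[0,-2,-80],[0,0,0],1],[[0,-2,-100],[0,0,0],1],[[0,-2,-100],[0,0,0],1],[[0,-2,-100],[0,0,0],1]]'

```text
time: 8.55
tool_pos: [0.3929, -0.3812, 0.1647]
ee_rot: [-3.14, -0.002, 1.65]
wrist_force: [-0.2, 1.0, -0.2]
width: 0.094
```

```bash
python3 tray.py t3 | grep -v 1.3;  python3 -c "
from h import *
goal(.578,-.0933,.17,94.5)"
```

```text
pot? 150 [272.  196.5] in die [ 0.5771 -0.0918] on tray [ 0.5774 -0.0919]
pot? 156 [272.9 232.3] in die [ 0.4672 -0.1016] on tray [ 0.4673 -0.1016]
pot? 49 [368.6 264.7] in die [ 0.3882 -0.3959] on tray [ 0.3882 -0.3962]
shift [272.1, 207.4, -5.4] turn [-0.1, -0.2, 0.0] t 8.6 pos [0.3928, -0.3809, 0.1641] w 0.094 F [0.1, 0.0, 0.4]
```

>>> move_arm --targets '[[[272,207,0],[0,0,0],1],[[272,207,0],[0,0,0],1],[[272,207,0],[0,0,0],1],[[272,207,0],[0,0,0],1],[[272,207,0],[0,0,0],1],[[272,207,0],[0,0,0],1],[[272,207,0],[0,0,0],1],[[272,207,50],[0,0,0],1],[[272,207,90],[0,0,0],1],[[272,207,115],[0,0,0],1],[[272,207,120],[0,0,0],1],[[272,207,120],[0,0,0],1],[[272,207,120],[0,0,0],1]]'

```text
time: 10.22
tool_pos: [0.5792, -0.095, 0.0481]
ee_rot: [3.139, 0.001, 1.65]
wrist_force: [1.0, 0.6, -0.1]
width: 0.094
```

```bash
python3 tray.py t4 | grep -v 1.3;  python3 -c "
from h import *
goal(.578,-.0933,.0345,94.5)"
```

```text
tray [[0.556, -0.426], [0.343, -0.445], [0.325, -0.239], [0.539, -0.222]] ctr [ 0.4409 -0.333 ] [ 0.4407 -0.3333] yaw [4.9 4.9 4.5]
pot? 161 [364.1 262.1] in die [ 0.395  -0.3819] on tray [ 0.3951 -0.3821]
shift [1.6, -1.2, 13.7] turn [0.2, 0.1, 0.0] t 10.28 pos [0.5793, -0.0948, 0.0482] w 0.094 F [0.6, 0.5, 0.1]
```

>>> move_arm --targets '[[[2,-1,8],[0,0,0],1],[[2,-1,13],[0,0,0],1],[[2,-1,13],[0,0,0],-1],[[2,-1,13],[0,0,0],-1],[[2,-1,13],[0,0,0],-1],[[2,-1,13],[0,0,0],-1],[[2,-1,13],[0,0,0],-1],[[2,-1,13],[0,0,0],-1],[[2,-1,-10],[0,0,0],-1],[[2,-1,-50],[0,0,0],-1],[[2,-1,-100],[0,0,0],-1],[[2,-1,-100],[0,0,0],-1],[[-181,-107,-100],[0,0,0],-1],[[-181,-107,-100],[0,0,0],-1],[[-181,-107,-100],[0,0,0],-1],[[-181,-107,-100],[0,0,0],-1],[[-181,-107,-70],[0,0,0],-1],[[-181,-107,-30],[0,0,0],-1],[[-181,-107,-20],[0,0,0],-1],[[-181,-107,-20],[0,0,0],-1]]'

```text
time: 12.78
tool_pos: [0.4852, -0.2825, 0.065]
ee_rot: [-3.139, -0.002, 1.65]
wrist_force: [0.7, -0.8, -1.1]
width: 0.045
```

```bash
python3 tray.py t5 | grep -v 1.3;  python3 -c "
from h import *
goal(.487,-.284,.0345,94.5)"
```

```text
tray [[0.499, -0.431], [0.343, -0.445], [0.329, -0.31]] ctr [ 0.3903 -0.3952] [ 0.4141 -0.3773] yaw [5.1 5.7]
pot? 155 [272.9 232.4] in die [ 0.4671 -0.1015] on tray [ 0.4672 -0.1016]
pot? 161 [364.1 262.1] in die [ 0.395  -0.3818] on tray [ 0.395 -0.382]
shift [-0.9, 0.7, 32.2] turn [0.0, -0.0, 0.1] t 12.82 pos [0.4862, -0.2831, 0.0667] w 0.0447 F [-0.2, 0.3, -1.2]
```

>>> move_arm --targets '[[[0,0,18],[0,0,0],-1],[[0,0,26],[0,0,0],-1],[[0,0,31],[0,0,0],-1],[[0,0,31],[0,0,0],-1],[[0,0,31],[0,0,0],-1],[[0,0,31],[0,0,0],1],[[0,0,31],[0,0,0],1],[[0,0,31],[0,0,0],1],[[0,0,31],[0,0,0],1],[[0,0,-20],[0,0,0],1],[[0,0,-70],[0,0,0],1],[[0,0,-70],[0,0,0],1],[[183,-6,-70],[0,0,0],1],[[183,-6,-70],[0,0,0],1],[[183,-6,-70],[0,0,0],1],[[183,-6,-70],[0,0,0],1],[[183,-6,-40],[0,0,0],1],[[183,-6,10],[0,0,0],1],[[183,-6,18],[0,0,0],1],[[183,-6,18],[0,0,0],1]]'

```text
time: 15.32
tool_pos: [0.4654, -0.1019, 0.0483]
ee_rot: [-3.14, -0.0, 1.649]
wrist_force: [0.8, -0.2, 0.7]
width: 0.094
```

```bash
python3 tray.py t6 | grep -v 1.3;  python3 -c "
from h import *
goal(.467,-.102,.0345,94.5)"
```

```text
tray [[0.556, -0.426], [0.343, -0.445], [0.325, -0.239], [0.539, -0.222]] ctr [ 0.4409 -0.333 ] [ 0.4407 -0.3333] yaw [4.9 4.9 4.5]
pot? 150 [333.  229.5] in die [ 0.488 -0.283] on tray [ 0.4881 -0.2831]
pot? 161 [364.1 262.1] in die [ 0.395  -0.3819] on tray [ 0.3951 -0.3821]
shift [0.1, 0.6, 15.1] turn [0.1, 0.0, 0.0] t 15.38 pos [0.4664, -0.1021, 0.0496] w 0.0938 F [-0.0, -0.2, 0.4]
```

>>> move_arm --targets '[[[0,0,8],[0,0,0],1],[[0,0,15],[0,0,0],1],[[0,0,15],[0,0,0],-1],[[0,0,15],[0,0,0],-1],[[0,0,15],[0,0,0],-1],[[0,0,15],[0,0,0],-1],[[0,0,15],[0,0,0],-1],[[0,0,15],[0,0,0],-1],[[0,0,-10],[0,0,0],-1],[[0,0,-50],[0,0,0],-1],[[0,0,-100],[0,0,0],-1],[[0,0,-100],[0,0,0],-1],[[-183,-93,-100],[0,0,0],-1],[[-183,-93,-100],[0,0,0],-1],[[-183,-93,-100],[0,0,0],-1],[[-183,-93,-100],[0,0,0],-1],[[-183,-93,-70],[0,0,0],-1],[[-183,-93,-30],[0,0,0],-1],[[-183,-93,-18],[0,0,0],-1],[[-183,-93,-18],[0,0,0],-1]]'

```text
time: 17.88
tool_pos: [0.3869, -0.2899, 0.0652]
ee_rot: [-3.14, -0.003, 1.651]
wrist_force: [0.6, 0.1, -1.7]
width: 0.045
```

```bash
python3 tray.py t7 | grep -v 1.3;  python3 -c "
from h import *
goal(.3875,-.2925,.0345,94.5)"
```

```text
tray [[0.556, -0.426], [0.458, -0.435], [0.395, -0.232], [0.539, -0.222]] ctr [ 0.4872 -0.3288] [ 0.4759 -0.3285] yaw [ 5.  17.1  4. ]
pot? 48 [330.8 226.9] in die [ 0.4954 -0.2758] on tray [ 0.4956 -0.276 ]
shift [-1.7, -0.4, 32.3] turn [0.0, -0.0, 0.1] t 17.93 pos [0.3877, -0.2908, 0.0668] w 0.0448 F [-0.1, -0.7, -1.6]
```

>>> move_arm --targets '[[[-2,0,18],[0,0,0],-1],[[-2,0,26],[0,0,0],-1],[[-2,0,31.5],[0,0,0],-1],[[-2,0,31.5],[0,0,0],-1],[[-2,0,31.5],[0,0,0],-1],[[-2,0,31.5],[0,0,0],1],[[-2,0,31.5],[0,0,0],1],[[-2,0,31.5],[0,0,0],1],[[-2,0,31.5],[0,0,0],1],[[-2,0,-20],[0,0,0],1],[[-2,0,-80],[0,0,0],1],[[-2,0,-140],[0,0,0],1],[[-2,0,-200],[0,0,0],1],[[-2,0,-270],[0,0,0],1],[[-2,0,-270],[0,0,0],1],[[-2,0,-270],[0,0,0],1]]'

```text
time: 19.92
tool_pos: [0.3875, -0.2931, 0.3364]
ee_rot: [3.141, 0.0, 1.65]
wrist_force: [0.6, 0.5, -1.0]
width: 0.0939
```

```bash
python3 -c "
from h import *
goal(.44,.20,.34,109)"
```

```text
shift [487.4, 91.4, -3.8] turn [0.0, 0.0, -14.5] t 19.93 pos [0.3875, -0.2931, 0.3364] w 0.0939 F [0.6, 0.5, -1.0]
```

>>> move_arm --targets '[[[487,91,-4],[0,0,-14.5],1],[[487,91,-4],[0,0,-14.5],1],[[487,91,-4],[0,0,-14.5],1],[[487,91,-4],[0,0,-14.5],1],[[487,91,-4],[0,0,-14.5],1],[[487,91,-4],[0,0,-14.5],1],[[487,91,-4],[0,0,-14.5],1],[[487,91,-4],[0,0,-14.5],1],[[487,91,-4],[0,0,-14.5],1],[[487,91,-4],[0,0,-14.5],1],[[487,91,-4],[0,0,-14.5],1],[[487,91,-4],[0,0,-14.5],1]]'

```text
time: 21.42
tool_pos: [0.4397, 0.1983, 0.3406]
ee_rot: [3.141, 0.0, 1.901]
wrist_force: [-0.3, -0.8, -0.1]
width: 0.0938
```

```bash
python3 tray.py t8 | grep -v 1.3;  python3 -c "
from h import *
c,im=snap('wrist','w2'); print(c[2]); cv2.imwrite('pics/w2b.png',cv2.resize(im,(768,576),interpolation=cv2.INTER_CUBIC)[:,:,::-1])"
```

```text
tray [[0.556, -0.426], [0.343, -0.445], [0.325, -0.239], [0.539, -0.222]] ctr [ 0.4409 -0.333 ] [ 0.4407 -0.3333] yaw [4.9 4.9 4.5]
pot? 150 [333.  229.5] in die [ 0.488 -0.283] on tray [ 0.4881 -0.2831]
pot? 160 [364.1 262.1] in die [ 0.3951 -0.3817] on tray [ 0.3952 -0.382 ]
pot? 150 [335.  262.5] in die [ 0.3886 -0.2932] on tray [ 0.3887 -0.2934]
[0.41631098 0.27090455 0.52134026]
```

View pics/w2b.png

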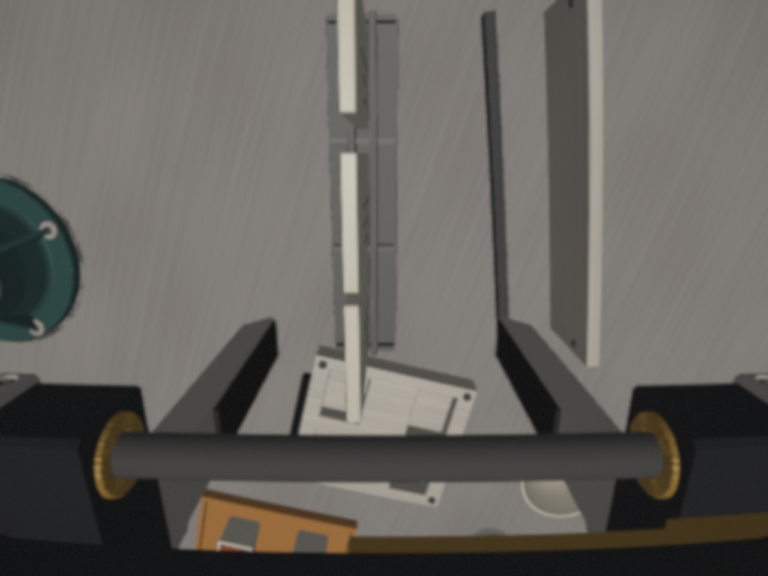

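```bash
python3 - <<'E'
from h import *
c,im=load("w2")
f=lambda L:[((u+.5)/1.5-.5,(v+.5)/1.5-.5) for u,v in L]
def show(n,L,z):
    P=cast(c,f(L),z)[:,:2]; e=P[1]-P[0]; print(n,P.round(4).tolist(),"len",np.linalg.norm(e).round(3),"yaw",np.degrees(np.arctan2(e[1],e[0])).round(1),"mid",P.mean(0).round(4)); return P
B=show("barin",[(496,12),(508,318)],.02)
U=show("upf",[(587,2),(588,366)],.11)
U2=show("upb",[(602,2),(599,366)],.11)
for n,L in dict(L=[(348,2),(348,111)],M=[(349,154),(352,292)],R=[(352.5,305),(354,422)]).items():show(n,L,.205)
show("rack wall top right outer",[(397,18),(393,345)],.032)
show("rack left outer",[(327,18),(335,345)],.032)
show("ch right",[(376,18),(374,345)],.032)
y=U[0]-U[1];y/=np.linalg.norm(y);x=np.array([y[1],-y[0]]);print("x",x,np.degrees(np.arctan2(x[1],x[0])))
for n,Q in(("B",B),("U",U),("U2",U2)): print(n,(Q-[.547,.281])@x, (Q-[.547,.281])@y)
E
```

```text
barin [[0.4759, 0.4421], [0.614, 0.1401]] len 0.332 yaw -65.4 mid [0.545  0.2911]
upf [[0.5348, 0.4458], [0.6773, 0.142]] len 0.336 yaw -64.9 mid [0.6061 0.2939]
upb [[0.547, 0.4505], [0.6883, 0.1456]] len 0.336 yaw -65.1 mid [0.6176 0.2981]
L [[0.3623, 0.3533], [0.383, 0.2893]] len 0.067 yaw -72.0 mid [0.3727 0.3213]
M [[0.3922, 0.2629], [0.4242, 0.17]] len 0.098 yaw -71.0 mid [0.4082 0.2165]
R [[0.4276, 0.1606], [0.4589, 0.0663]] len 0.099 yaw -71.6 mid [0.4433 0.1134]
rack wall top right outer [[0.3834, 0.3999], [0.494, 0.0683]] len 0.349 yaw -71.6 mid [0.4387 0.2341]
rack left outer [[0.3175, 0.3776], [0.4295, 0.0462]] len 0.35 yaw -71.3 mid [0.3735 0.2119]
ch right [[0.3637, 0.3931], [0.4729, 0.0611]] len 0.349 yaw -71.8 mid [0.4183 0.2271]
x [0.90538427 0.42459313] 25.124912642608635
B [0.00400773 0.00086949] [ 0.17605462 -0.1560105 ]
U [0.05896001 0.05896001] [ 0.15439148 -0.18116687]
U2 [0.07194037 0.07043228] [ 0.15348977 -0.18258245]
```

The wrist view shows all three boards standing vertical, tops at about x=350 px. The bar's inner edge runs (496,12)–(508,318) and the upstand's front top edge (587,2)–(588,366). That puts the station at about (0.549, 0.282) with x at 25°. The three pots are on the tray.

```bash
cat >> h.py <<'E'
ST=np.array([.549,.282]); SY=25.1
def put(s,f,h,tilt,d,ang=None):
    """TCP world for a held board: station y=s, front foot corner x=f, back foot corner height h (mm)"""
    a=np.radians(SY); t=np.radians(tilt); x=(f+6*np.cos(t)+d*np.sin(t))/1e3; z=(h+6*np.sin(t)+d*np.cos(t))/1e3
    p=ST+x*np.array([np.cos(a),np.sin(a)])+s/1e3*np.array([-np.sin(a),np.cos(a)])
    print("tgt",p.round(4),round(z,4)); goal(p[0],p[1],z,SY+90,tilt)
E
python3 -c "
from h import *
goal(.4423,.1134,.157,108.6)"
```

```text
shift [-81.5, -25.3, 183.7] turn [0.0, -0.0, 0.3] t 21.52 pos [0.4397, 0.1987, 0.3407] w 0.0939 F [0.1, 0.3, -0.4]
```

>>> move_arm --targets '[[[-82,-25,40],[0,0,0.3],1],[[-82,-25,60],[0,0,0.3],1],[[-82,-25,60],[0,0,0.3],1],[[-82,-25,110],[0,0,0.3],1],[[-82,-25,150],[0,0,0.3],1],[[-82,-25,180],[0,0,0.3],1],[[-82,-25,184],[0,0,0.3],1],[[-82,-25,184],[0,0,0.3],1],[[-82,-25,184],[0,0,0.3],-1],[[-82,-25,184],[0,0,0.3],-1],[[-82,-25,184],[0,0,0.3],-1],[[-82,-25,184],[0,0,0.3],-1],[[-82,-25,184],[0,0,0.3],-1],[[-82,-25,184],[0,0,0.3],-1],[[-82,-25,184],[0,0,0.3],-1],[[-82,-25,184],[0,0,0.3],-1],[[-82,-25,184],[0,0,0.3],-1]]'

```text
time: 23.65
tool_pos: [0.4426, 0.114, 0.1565]
ee_rot: [-3.141, -0.0, 1.898]
wrist_force: [1.0, -0.7, -0.9]
width: 0.0121
```

```bash
python3 -c "
from h import *
goal(.4423,.1134,.157,108.6);o=status.get_obs();print(o['ee_rot'],o['wrist_torque'])"
```

```text
shift [-0.4, -0.5, -0.5] turn [-0.0, -0.0, 0.1] t 23.65 pos [0.4426, 0.114, 0.1565] w 0.0121 F [1.0, -0.7, -0.9]
[-3.14142494e+00 -1.08773572e-05  1.89800766e+00] [-0.02840019  0.06129808  0.00320647]
```

>>> move_arm --targets '[[[0,0,-15],[0,0,0],-1],[[0,0,-40],[0,0,0],-1],[[0,0,-75],[0,0,0],-1],[[0,0,-75],[0,0,0],-1],[[0,0,-75],[0,0,0],-1]]'

```text
time: 24.28
tool_pos: [0.4422, 0.1139, 0.2304]
ee_rot: [-3.14, -0.0, 1.898]
wrist_force: [-0.6, -0.6, -3.8]
width: 0.0116
```

```bash
python3 -c "
from h import *
put(-115,8,60,15,150.5);put(-115,0,0,21.7,150.5)"
```

```text
tgt [0.6455 0.2002] 0.2069
shift [16.4, 220.3, 23.1] turn [14.9, -0.9, -6.3] t 24.27 pos [0.4422, 0.1139, 0.2304] w 0.0116 F [-0.6, -0.6, -3.8]
tgt [0.6532 0.2038] 0.1421
shift [17.3, 228.8, 88.0] turn [21.6, -1.2, -6.3] t 24.27 pos [0.4422, 0.1139, 0.2304] w 0.0116 F [-0.6, -0.6, -3.8]
```

>>> move_arm --targets '[[[4,60,0],[0,0,-2],-1],[[8,120,0],[4,0,-4],-1],[[12,170,0],[9,0,-6.3],-1],[[16,220,10],[14.9,-0.9,-6.3],-1],[[16,220,23],[14.9,-0.9,-6.3],-1],[[16,220,23],[14.9,-0.9,-6.3],-1],[[16,220,23],[14.9,-0.9,-6.3],-1]]'

```text
time: 25.15
tool_pos: [0.6447, 0.1994, 0.2123]
ee_rot: [-2.886, 0.002, 2.008]
wrist_force: [-0.7, -0.6, -1.8]
width: 0.0114
```

```bash
python3 -c "
from h import *
put(-115,8,6,15,150.5)
print(status.get_obs()['joint_positions'].round(2))
c,im=snap('wrist','w3'); c,im2=snap('side','s3'); a=cv2.resize(im2[80:260,120:330],None,fx=2.13,fy=2.13)[:384]
cv2.imwrite('pics/w3b.png',np.hstack([im[:,100:460],cv2.copyMakeBorder(a,0,384-a.shape[0],0,0,0)])[:,:,::-1])"
```

```text
tgt [0.6455 0.2002] 0.1529
shift [0.6, 16.1, 57.1] turn [0.3, 0.1, -0.1] t 25.15 pos [0.6447, 0.1994, 0.2123] w 0.0114 F [-0.7, -0.6, -1.8]
[ 0.24  0.59  0.72 -0.06  2.07 -0.22]
```

View pics/w3b.png

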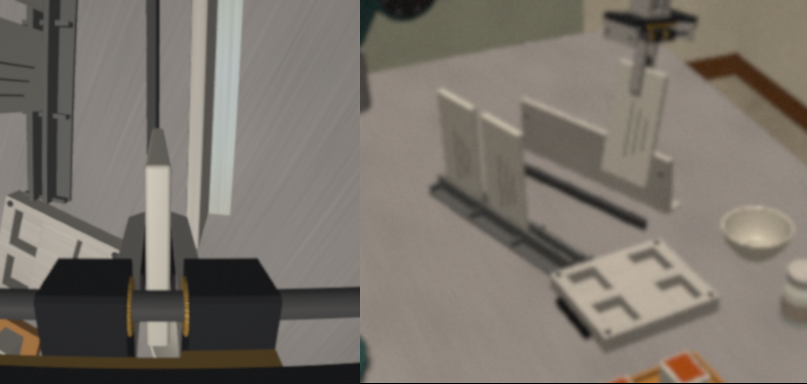

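The wrist and side views show the board held tilted, above the channel between the bar and the upstand and parallel to both, so I'm lowering it.

>>> move_arm --targets '[[[0.5,8,30],[0.3,0,0],-1],[[0.5,14,50],[0.3,0,0],-1],[[0.5,16,57],[0.3,0,0],-1],[[0.5,16,57],[0.3,0,0],-1],[[0.5,16.8,60],[0.3,0,0],-1],[[0.5,16.8,60],[0.3,0,0],-1]]'

```text
time: 26.0
tool_pos: [0.6467, 0.2006, 0.1472]
ee_rot: [-2.878, 0.002, 2.009]
wrist_force: [0.3, -0.4, -3.6]
width: 0.0116
```

```bash
python3 -c "
from h import *
put(-115,8,0,15,150.5);put(-115,-2,-.5,20,150.5)"
```

```text
tgt [0.6455 0.2002] 0.1469
shift [0.1, -1.1, 0.5] turn [-0.1, 0.1, -0.0] t 26.0 pos [0.6467, 0.2006, 0.1472] w 0.0116 F [0.3, -0.4, -3.6]
tgt [0.6477 0.2012] 0.143
shift [0.1, 2.2, 3.7] turn [4.9, 0.1, -0.0] t 26.0 pos [0.6467, 0.2006, 0.1472] w 0.0116 F [0.3, -0.4, -3.6]
```

>>> move_arm --targets '[[[0,-0.7,1],[0,0,0],-1],[[0,0,2],[1.5,0,0],-1],[[0,1,2.8],[3,0,0],-1],[[0,2.2,3.7],[4.9,0,0],-1],[[0,2.2,3.7],[4.9,0,0],-1],[[0,2.2,3.7],[4.9,0,0],-1]]'

```text
time: 26.75
tool_pos: [0.6484, 0.2012, 0.1433]
ee_rot: [-2.792, 0.002, 2.009]
wrist_force: [1.9, 0.5, 5.5]
width: 0.0117
```

```bash
python3 -c "
from h import *
put(-115,-2,-.5,20,150.5);put(-115,-4,0,21.5,150.5); put(-115,0,0,21.7,150.5)"
```

```text
tgt [0.6477 0.2012] 0.143
shift [0.4, -0.5, 0.5] turn [-0.0, 0.1, -0.1] t 26.75 pos [0.6484, 0.2012, 0.1433] w 0.0117 F [1.9, 0.5, 5.5]
tgt [0.6492 0.2019] 0.1422
shift [0.4, 1.3, 0.7] turn [1.5, 0.1, -0.1] t 26.75 pos [0.6484, 0.2012, 0.1433] w 0.0117 F [1.9, 0.5, 5.5]
tgt [0.6532 0.2038] 0.1421
shift [0.4, 5.6, -0.7] turn [1.7, 0.1, -0.1] t 26.75 pos [0.6484, 0.2012, 0.1433] w 0.0117 F [1.9, 0.5, 5.5]
```

>>> move_arm --targets '[[[0,-1.9,0.7],[0,0,0],-1],[[0,-3.8,1.4],[0,0,0],-1],[[0,-3.8,1.4],[0,0,0],-1]]'

```text
time: 27.12
tool_pos: [0.6467, 0.2004, 0.1438]
ee_rot: [-2.8, 0.002, 2.009]
wrist_force: [7.3, 2.7, 5.1]
width: 0.0122
```

```bash
python3 -c "
from h import *
put(-115,-4,0,20,150.5);snap('wrist','w4');snap('top','t9');snap('side','s4');a=cv2.imread('pics/w4.png')[60:300,150:450];b=cv2.imread('pics/s4.png')[90:190,190:320];cv2.imwrite('pics/w4b.png',np.hstack([cv2.resize(a,(450,360)),cv2.resize(b,(350,270)) if 0 else cv2.copyMakeBorder(cv2.resize(b,(350,270)),0,90,0,0,0)]))"
```

```text
tgt [0.6459 0.2004] 0.1435
shift [0.4, -0.6, 0.6] turn [0.4, 0.1, -0.0] t 27.12 pos [0.6467, 0.2004, 0.1438] w 0.0122 F [7.3, 2.7, 5.1]
```

View pics/w4b.png

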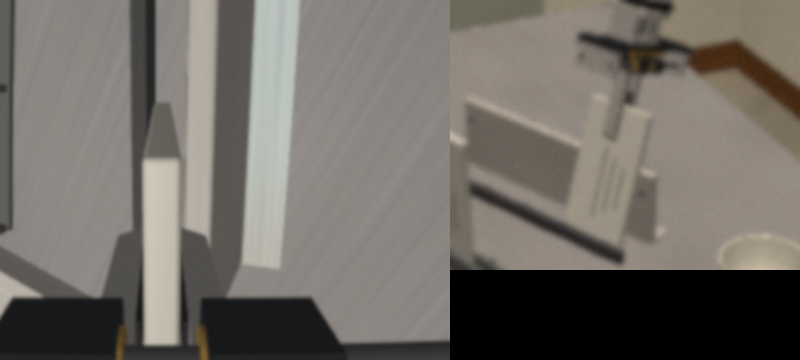

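Force along station +x has risen to about 7.8 N, so the foot is against the bar, 2–3 mm nearer than I estimated. I'll correct the station origin, lean the board back onto the upstand and release it.

```bash
sed -i 's/ST=np.array(\[.549,.282\])/ST=np.array([.5468,.281])/' h.py; python3 -c "
from h import *
put(-116,-0.5,0.5,21.5,150.5)"
```

```text
tgt [0.6506 0.2015] 0.1427
shift [-0.6, 4.0, -0.3] turn [1.9, 0.1, -0.0] t 27.27 pos [0.6468, 0.2004, 0.1438] w 0.0119 F [6.5, 2.5, 4.7]
```

>>> move_arm --targets '[[[0,2,0],[1,0,0],-1],[[0,4,-0.3],[1.9,0,0],-1],[[0,4,-0.3],[1.9,0,0],-1],[[0,4,-0.3],[1.9,0,0],-0.3],[[0,4,-0.3],[1.9,0,0],-0.3],[[0,4,-0.3],[1.9,0,0],-0.3],[[0,4,-0.3],[1.9,0,0],-0.3],[[0,4,-20],[1.9,0,0],-0.3],[[0,6,-60],[1.9,0,0],-0.3],[[0,8,-120],[1.9,0,0],-0.3],[[0,10,-160],[1.9,0,0],-0.3],[[0,10,-160],[1.9,0,0],-0.3],[[0,10,-160],[1.9,0,0],-0.3]]'

```text
time: 28.9
tool_pos: [0.6666, 0.2145, 0.269]
ee_rot: [-2.787, 0.005, 2.01]
wrist_force: [1.2, 1.0, -0.4]
width: 0.0327
```

```bash
python3 -c "
from h import *
c,im=snap('wrist','w5');snap('top','t10');cv2.imwrite('pics/w5b.png',cv2.resize(im,(768,576),interpolation=cv2.INTER_CUBIC)[:,:,::-1]);goal(.407,.2165,.30,108.6)"
```

```text
shift [112.1, -230.7, 51.2] turn [-20.4, 1.5, 6.4] t 29.0 pos [0.6666, 0.2144, 0.2678] w 0.0332 F [-0.1, 0.4, -0.8]
```

View pics/w5b.png

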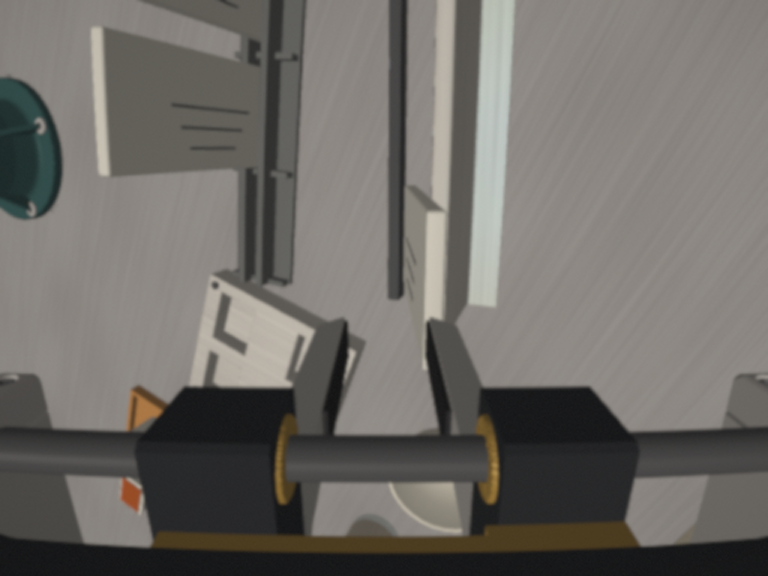

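The released board leans on the upstand at px (425,250), with its foot by the bar. I'm going for the middle board next.

>>> move_arm --targets '[[[50,-110,0],[-10,0.7,3],0],[[112,-231,51],[-20.4,1.5,6.4],0.5],[[112,-231,51],[-20.4,1.5,6.4],0.5],[[112,-231,51],[-20.4,1.5,6.4],0.5],[[112,-231,51],[-20.4,1.5,6.4],0.5],[[112,-231,51],[-20.4,1.5,6.4],0.5],[[112,-231,51],[-20.4,1.5,6.4],0.5],[[112,-217,89],[-20.4,1.5,6.4],0.5],[[112,-203,126],[-20.4,1.5,6.4],0.5],[[112,-188,166],[-20.4,1.5,6.4],0.5],[[112,-181,185],[-20.4,1.5,6.4],0.5],[[112,-181,185],[-20.4,1.5,6.4],0.5],[[112,-181,185],[-20.4,1.5,6.4],0.5]]'

```text
time: 30.62
tool_pos: [0.4083, 0.2158, 0.1582]
ee_rot: [-3.141, -0.001, 1.896]
wrist_force: [-0.5, -0.1, 0.1]
width: 0.0706
```

```bash
python3 -c "
from h import *
goal(.407,.2165,.157,108.6)
c,im=snap('top','t11'); cv2.imwrite('pics/t11b.png',cv2.resize(im[140:290,80:280],None,fx=3.6,fy=3.6,interpolation=cv2.INTER_CUBIC)[:,:,::-1])"; python3 tray.py t12|grep -v 1.3
```

```text
shift [1.1, -1.0, 1.2] turn [-0.0, -0.0, 0.0] t 30.62 pos [0.4083, 0.2158, 0.1582] w 0.0706 F [-0.5, -0.1, 0.1]
tray [[0.556, -0.426], [0.343, -0.445], [0.325, -0.239], [0.539, -0.222]] ctr [ 0.4409 -0.333 ] [ 0.4407 -0.3333] yaw [4.9 4.9 4.5]
pot? 151 [332.9 229.5] in die [ 0.4881 -0.2828] on tray [ 0.4882 -0.283 ]
pot? 151 [335.  262.5] in die [ 0.3888 -0.2932] on tray [ 0.3888 -0.2934]
pot? 161 [364.1 262.1] in die [ 0.395  -0.3819] on tray [ 0.3951 -0.3821]
```

Grip and lift.

>>> move_arm --targets '[[[1,-1,1],[0,0,0],-1],[[1,-1,1],[0,0,0],-1],[[1,-1,1],[0,0,0],-1],[[1,-1,1],[0,0,0],-1],[[1,-1,1],[0,0,0],-1],[[1,-1,1],[0,0,0],-1],[[1,-1,1],[0,0,0],-1],[[1,-1,1],[0,0,0],-1],[[1,-1,-15],[0,0,0],-1],[[1,-1,-40],[0,0,0],-1],[[1,-1,-75],[0,0,0],-1],[[1,-1,-75],[0,0,0],-1],[[1,-1,-75],[0,0,0],-1]]'

```text
time: 32.35
tool_pos: [0.4051, 0.216, 0.2315]
ee_rot: [-3.138, -0.001, 1.896]
wrist_force: [0.4, -0.2, -2.7]
width: 0.0116
```

```bash
python3 -c "
from h import *
put(0,8,60,15,151);put(0,8,6,15,151)"
```

```text
tgt [0.5947 0.3034] 0.2074
shift [22.2, 207.7, 23.5] turn [14.8, -0.9, -6.4] t 32.35 pos [0.4051, 0.216, 0.2315] w 0.0116 F [0.4, -0.2, -2.7]
tgt [0.5947 0.3034] 0.1534
shift [22.1, 207.9, 77.5] turn [14.8, -0.9, -6.4] t 32.35 pos [0.4051, 0.216, 0.2315] w 0.0116 F [0.4, -0.2, -2.7]
```

>>> move_arm --targets '[[[6,55,0],[0,0,-2],-1],[[12,110,0],[4,0,-4],-1],[[17,160,0],[9,0,-6.4],-1],[[22,208,10],[14.8,-0.9,-6.4],-1],[[22,208,23],[14.8,-0.9,-6.4],-1],[[22,208,23],[14.8,-0.9,-6.4],-1],[[22,208,40],[14.8,-0.9,-6.4],-1],[[22,208,60],[14.8,-0.9,-6.4],-1],[[22,208,73],[14.8,-0.9,-6.4],-1],[[22,208,77],[14.8,-0.9,-6.4],-1],[[22,208,77],[14.8,-0.9,-6.4],-1]]'

```text
time: 33.72
tool_pos: [0.5952, 0.3034, 0.1567]
ee_rot: [-2.883, 0.0, 2.009]
wrist_force: [-0.4, -0.5, -2.1]
width: 0.0117
```

```bash
python3 -c "
from h import *
put(0,8,0,15,150.5);put(0,0,-.5,20,150.5);put(0,-3,-.5,20,150.5)"
```

```text
tgt [0.5946 0.3034] 0.1469
shift [0.2, 2.0, 9.6] turn [0.2, 0.0, -0.0] t 33.73 pos [0.5952, 0.3034, 0.1567] w 0.0117 F [-0.4, -0.5, -2.1]
tgt [0.5985 0.3052] 0.143
shift [0.2, 7.2, 12.3] turn [5.2, 0.0, -0.0] t 33.73 pos [0.5952, 0.3034, 0.1567] w 0.0117 F [-0.4, -0.5, -2.1]
tgt [0.5958 0.304 ] 0.143
shift [0.2, 4.3, 13.1] turn [5.2, 0.0, -0.0] t 33.73 pos [0.5952, 0.3034, 0.1567] w 0.0117 F [-0.4, -0.5, -2.1]
```

>>> move_arm --targets '[[[0,1,5],[0,0,0],-1],[[0,2,8],[0,0,0],-1],[[0,2,9.6],[0,0,0],-1],[[0,4,11],[2,0,0],-1],[[0,6,11.8],[3.7,0,0],-1],[[0,7.2,12.3],[5.2,0,0],-1],[[0,5.8,12.7],[5.2,0,0],-1],[[0,4.3,13.1],[5.2,0,0],-1],[[0,4.3,13.1],[5.2,0,0],-1]]'

```text
time: 34.85
tool_pos: [0.5986, 0.3047, 0.1438]
ee_rot: [-2.799, 0.001, 2.008]
wrist_force: [4.7, 1.4, 5.6]
width: 0.0121
```

```bash
python3 -c "
from h import *
put(0,-3,-.5,20,150.5);put(0,-.5,.5,21.5,150.5)"
```

```text
tgt [0.5958 0.304 ] 0.143
shift [0.5, -2.4, 1.7] turn [0.4, 0.0, -0.0] t 34.85 pos [0.5986, 0.3047, 0.1438] w 0.0121 F [4.7, 1.4, 5.6]
tgt [0.6014 0.3066] 0.1427
shift [0.5, 3.5, -0.1] turn [1.9, 0.0, -0.0] t 34.85 pos [0.5986, 0.3047, 0.1438] w 0.0121 F [4.7, 1.4, 5.6]
```

>>> move_arm --targets '[[[0,-1,0.4],[0,0,0],-1],[[0,-1.9,0.6],[0,0,0],-1],[[0,-1.9,0.6],[0,0,0],-1],[[0,-1.9,0.6],[0,0,0],-1]]'

```text
time: 35.35
tool_pos: [0.5979, 0.3044, 0.144]
ee_rot: [-2.803, 0.001, 2.008]
wrist_force: [8.0, 2.6, 6.5]
width: 0.012
```

```bash
python3 -c "
from h import *
put(0,-3,-.5,20,150.5);put(0,-.5,.5,21.5,150.5)"
```

```text
tgt [0.5958 0.304 ] 0.143
shift [0.5, -1.6, 1.7] turn [0.6, 0.0, -0.0] t 35.35 pos [0.5979, 0.3044, 0.144] w 0.012 F [8.0, 2.6, 6.5]
tgt [0.6014 0.3066] 0.1427
shift [0.5, 4.2, -0.1] turn [2.1, 0.0, -0.0] t 35.35 pos [0.5979, 0.3044, 0.144] w 0.012 F [8.0, 2.6, 6.5]
```

Force rose and motion stalled, so the foot is on the bar. Leaning back and releasing.

>>> move_arm --targets '[[[0,2,0],[1,0,0],-1],[[0,4.2,-0.2],[2.1,0,0],-1],[[0,4.2,-0.2],[2.1,0,0],-1],[[0,4.2,-0.2],[2.1,0,0],-0.3],[[0,4.2,-0.2],[2.1,0,0],-0.3],[[0,4.2,-0.2],[2.1,0,0],-0.3],[[0,4.2,-0.2],[2.1,0,0],-0.3],[[0,4,-20],[2.1,0,0],-0.3],[[0,6,-60],[2.1,0,0],-0.3],[[0,8,-120],[2.1,0,0],-0.3],[[0,10,-160],[2.1,0,0],-0.3],[[0,10,-160],[2.1,0,0],-0.3],[[0,10,-160],[2.1,0,0],-0.3]]'

```text
time: 36.98
tool_pos: [0.622, 0.315, 0.2707]
ee_rot: [-2.782, -0.001, 2.008]
wrist_force: [0.1, 0.4, 0.4]
width: 0.033
```

```bash
python3 -c "
from h import *
snap('wrist','w6')
c,im=snap('top','t13'); cv2.imwrite('pics/t13b.png',cv2.resize(im[140:290,80:280],None,fx=3.6,fy=3.6,interpolation=cv2.INTER_CUBIC)[:,:,::-1])
goal(.368,.334,.30,108.4);goal(.368,.334,.157,108.4)"; python3 tray.py t14|grep -v 1.3
```

```text
shift [124.8, -218.4, 50.2] turn [-20.7, 1.2, 6.6] t 37.08 pos [0.622, 0.315, 0.2697] w 0.0333 F [-0.0, -0.6, 0.3]
shift [124.7, -167.8, 184.0] turn [-20.7, 1.2, 6.6] t 37.08 pos [0.622, 0.315, 0.2697] w 0.0333 F [-0.0, -0.6, 0.3]
tray [[0.556, -0.426], [0.343, -0.445], [0.325, -0.239], [0.539, -0.222]] ctr [ 0.4409 -0.333 ] [ 0.4407 -0.3333] yaw [4.9 4.9 4.5]
pot? 150 [333.  229.5] in die [ 0.488 -0.283] on tray [ 0.4881 -0.2831]
pot? 161 [364.1 262.1] in die [ 0.395  -0.3819] on tray [ 0.3951 -0.3821]
pot? 150 [335.  262.5] in die [ 0.3886 -0.2932] on tray [ 0.3887 -0.2934]
```

View pics/t13b.png

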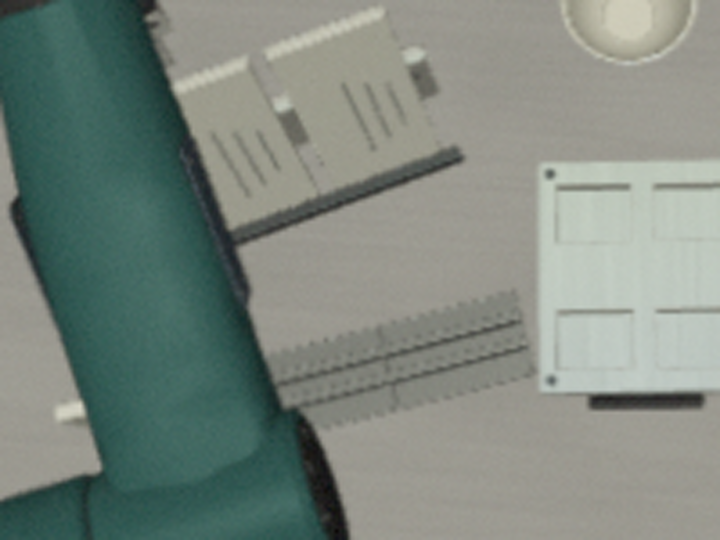

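Both boards lean on the upstand parallel to the bar, with their feet on it at px (440,150) and (290,210) and a small gap between them. Now the third.

>>> move_arm --targets '[[[60,-105,10],[-10,0.7,3],0],[[125,-218,50],[-20.7,1.2,6.6],0.5],[[125,-218,50],[-20.7,1.2,6.6],0.5],[[125,-218,50],[-20.7,1.2,6.6],0.5],[[125,-218,50],[-20.7,1.2,6.6],0.5],[[125,-218,50],[-20.7,1.2,6.6],0.5],[[125,-218,50],[-20.7,1.2,6.6],0.5],[[125,-204,88],[-20.7,1.2,6.6],0.5],[[125,-190,125],[-20.7,1.2,6.6],0.5],[[125,-175,165],[-20.7,1.2,6.6],0.5],[[125,-168,184],[-20.7,1.2,6.6],0.5],[[125,-168,184],[-20.7,1.2,6.6],0.5],[[125,-168,184],[-20.7,1.2,6.6],0.5]]'

```text
time: 38.75
tool_pos: [0.3687, 0.3342, 0.1578]
ee_rot: [-3.141, -0.001, 1.891]
wrist_force: [-0.1, 0.0, 0.4]
width: 0.0708
```

```bash
python3 -c "
from h import *
goal(.368,.334,.157,108.4)"
```

```text
shift [0.1, -0.7, 0.8] turn [-0.0, -0.0, -0.1] t 38.75 pos [0.3687, 0.3342, 0.1578] w 0.0708 F [-0.1, 0.0, 0.4]
```

>>> move_arm --targets '[[[0,-1,1],[0,0,0],-1],[[0,-1,1],[0,0,0],-1],[[0,-1,1],[0,0,0],-1],[[0,-1,1],[0,0,0],-1],[[0,-1,1],[0,0,0],-1],[[0,-1,1],[0,0,0],-1],[[0,-1,1],[0,0,0],-1],[[0,-1,1],[0,0,0],-1],[[0,-1,-15],[0,0,0],-1],[[0,-1,-40],[0,0,0],-1],[[0,-1,-75],[0,0,0],-1],[[0,-1,-75],[0,0,0],-1],[[0,-1,-75],[0,0,0],-1]]'

```text
time: 40.38
tool_pos: [0.366, 0.3333, 0.2311]
ee_rot: [-3.139, 0.0, 1.892]
wrist_force: [0.3, 0.4, -2.1]
width: 0.012
```

```bash
python3 -c "
from h import *
put(115,8,60,15,150.5);put(115,8,6,15,150.5)"
```

```text
tgt [0.5458 0.4075] 0.2069
shift [13.7, 194.1, 23.6] turn [14.8, -0.9, -6.7] t 40.38 pos [0.366, 0.3333, 0.2311] w 0.012 F [0.3, 0.4, -2.1]
tgt [0.5458 0.4075] 0.1529
shift [13.7, 194.2, 77.6] turn [14.8, -0.9, -6.7] t 40.38 pos [0.366, 0.3333, 0.2311] w 0.012 F [0.3, 0.4, -2.1]
```

>>> move_arm --targets '[[[4,50,0],[0,0,-2],-1],[[8,100,0],[4,0,-4],-1],[[11,150,0],[9,0,-6.7],-1],[[14,194,10],[14.8,-0.9,-6.7],-1],[[14,194,23],[14.8,-0.9,-6.7],-1],[[14,194,23],[14.8,-0.9,-6.7],-1],[[14,194,40],[14.8,-0.9,-6.7],-1],[[14,194,60],[14.8,-0.9,-6.7],-1],[[14,194,73],[14.8,-0.9,-6.7],-1],[[14,194,77],[14.8,-0.9,-6.7],-1],[[14,194,77],[14.8,-0.9,-6.7],-1]]'

```text
time: 41.75
tool_pos: [0.5455, 0.408, 0.156]
ee_rot: [-2.883, -0.0, 2.01]
wrist_force: [0.4, 0.2, -1.4]
width: 0.0118
```

```bash
python3 -c "
from h import *
put(115,8,0,15,150.5);put(115,0,-.5,20,150.5);put(115,-3,-.5,20,150.5)"
```

```text
tgt [0.5458 0.4075] 0.1469
shift [-0.6, 2.4, 8.8] turn [0.2, -0.0, 0.1] t 41.75 pos [0.5455, 0.408, 0.156] w 0.0118 F [0.4, 0.2, -1.4]
tgt [0.5497 0.4094] 0.143
shift [-0.6, 7.6, 11.5] turn [5.2, -0.0, 0.1] t 41.75 pos [0.5455, 0.408, 0.156] w 0.0118 F [0.4, 0.2, -1.4]
tgt [0.547  0.4081] 0.143
shift [-0.6, 4.7, 12.3] turn [5.2, -0.0, 0.1] t 41.75 pos [0.5455, 0.408, 0.156] w 0.0118 F [0.4, 0.2, -1.4]
```

Same as for the previous board, with 2 mm more push.

>>> move_arm --targets '[[[0,1,5],[0,0,0],-1],[[0,2,8],[0,0,0],-1],[[0,2.4,9],[0,0,0],-1],[[0,4.4,10.4],[2,0,0],-1],[[0,6.4,11.2],[3.7,0,0],-1],[[0,7.6,11.6],[5.2,0,0],-1],[[0,6.2,12.1],[5.2,0,0],-1],[[0,4.7,12.6],[5.2,0,0],-1],[[0,2.8,13.1],[5.2,0,0],-1],[[0,2.8,13.1],[5.2,0,0],-1],[[0,2.8,13.1],[5.2,0,0],-1]]'

```text
time: 43.12
tool_pos: [0.5489, 0.4093, 0.1436]
ee_rot: [-2.803, -0.001, 2.008]
wrist_force: [7.9, 2.8, 5.0]
width: 0.0121
```

```bash
python3 -c "
from h import *
put(115,-3,-.5,20,150.5);put(115,-.5,.5,21.5,150.5)"
```

```text
tgt [0.547  0.4081] 0.143
shift [-0.3, -1.9, 1.4] turn [0.6, -0.0, -0.0] t 43.12 pos [0.5489, 0.4093, 0.1436] w 0.0121 F [7.9, 2.8, 5.0]
tgt [0.5526 0.4107] 0.1427
shift [-0.3, 3.9, -0.4] turn [2.1, -0.0, -0.0] t 43.12 pos [0.5489, 0.4093, 0.1436] w 0.0121 F [7.9, 2.8, 5.0]
```

>>> move_arm --targets '[[[0,2,0],[1,0,0],-1],[[0,4,-0.3],[2.1,0,0],-1],[[0,4,-0.3],[2.1,0,0],-1],[[0,4,-0.3],[2.1,0,0],-0.3],[[0,4,-0.3],[2.1,0,0],-0.3],[[0,4,-0.3],[2.1,0,0],-0.3],[[0,4,-0.3],[2.1,0,0],-0.3],[[0,4,-20],[2.1,0,0],-0.3],[[0,6,-60],[2.1,0,0],-0.3],[[0,8,-120],[2.1,0,0],-0.3],[[0,10,-180],[2.1,0,0],-0.3],[[-20,-60,-200],[-10,0,0],-0.3],[[-40,-160,-150],[-20,0,0],0],[[-40,-160,-150],[-20,0,0],0],[[-40,-160,-150],[-20,0,0],0],[[-40,-160,-150],[-20,0,0],0],[[-40,-160,-150],[-20,0,0],0]]'

```text
time: 45.25
tool_pos: [0.4739, 0.3302, 0.3385]
ee_rot: [3.14, -0.0, 2.01]
wrist_force: [0.6, 0.0, 0.1]
width: 0.0475
```

```bash
python3 -c "
from h import *
print(status.get_obs()['tool_pos'],status.get_obs()['ee_rot'])
c,w=snap('wrist','w7');c,im=snap('top','t15');c,s=snap('side','s15')
a=cv2.resize(w,(400,300)); b=cv2.resize(s[100:250,100:300],(400,300)); d=cv2.resize(im[140:290,80:280],(400,300))
cv2.imwrite('pics/end.png',np.vstack([np.hstack([a,b]),np.hstack([d,cv2.resize(s[160:340,180:420],(400,300))])])[:,:,::-1])"; python3 tray.py t16|grep -v 1.3
```

```text
[0.47386463 0.33016404 0.33853354] [ 3.14032541e+00 -3.75562320e-04  2.00953906e+00]
tray [[0.556, -0.426], [0.343, -0.445], [0.325, -0.239], [0.539, -0.222]] ctr [ 0.4409 -0.333 ] [ 0.4407 -0.3333] yaw [4.9 4.9 4.5]
pot? 150 [333.  229.5] in die [ 0.488 -0.283] on tray [ 0.4881 -0.2831]
pot? 162 [364.2 262.1] in die [ 0.395 -0.382] on tray [ 0.395  -0.3823]
pot? 150 [335.  262.5] in die [ 0.3886 -0.2932] on tray [ 0.3887 -0.2934]
```

View pics/end.png

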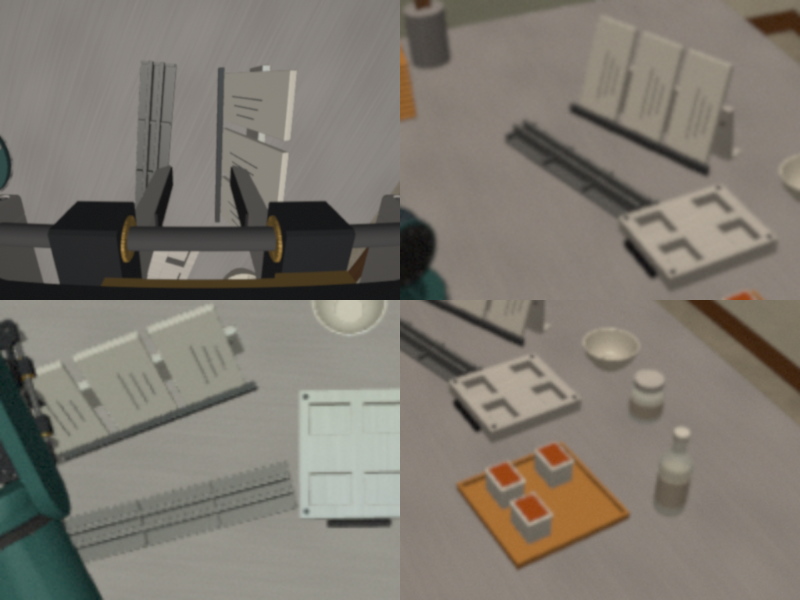

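```bash
python3 -c "
from h import *
c,w=load('w7'); cv2.imwrite('pics/end2.png',cv2.resize(w[75:290,260:400],None,fx=2.7,fy=2.7,interpolation=cv2.INTER_CUBIC)[:,:,::-1])"
```

```text
(no output)
```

View pics/end2.png

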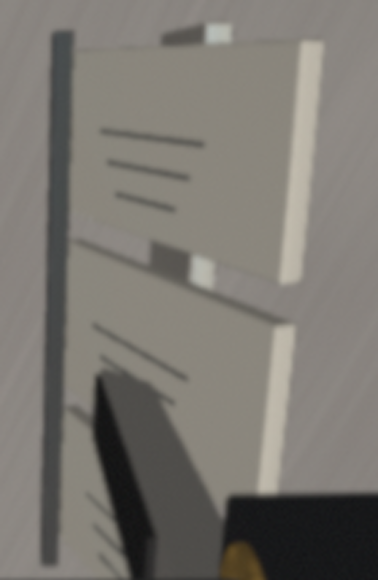

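The close crop shows the boards' front faces meeting the bar's inner edge all along, at about x=72 px, with no counter showing between. They are square to the bar and their tops lean on the upstand. Handing in.

```bash
python3 -c "
from h import *
print(order.close_job())"
```

```text
the job is handed in; nothing more can be done
None
```

The station is cleared and the job is handed in, at about 46 s of the 208 s allowed. The interface reports no verdict.

- **Pots:** I lifted the three pots from the die (the fourth cavity was empty) and stood them upright on the tan tray. Their final positions matched where I put them to about 1 mm, with the tray unmoved.
- **Boards:** I then took the three boards from the rack and leaned them side by side on the upstand, spaced about 115 mm apart. Each foot was pushed against the bar until I felt about 8 N. The close picture shows no gap at the bar and the boards square to it. The third (robot-side) board has a clear top edge and foot line there, while the other two are partly hidden by the gripper, but the side and top views show them in line.
- **Bystanders:** the bottle, bowl and jar stand where they were by eye in the final side view; I did not re-measure them.
- **Disagreement:** my first estimate of the bar's position was 2–3 mm off. I corrected it when the first board touched the bar.
- **Disturbances:** I saw no knock or grip slip.

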